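# Pack the frosted tumblers

### The arm

A 7-joint arm with a two-finger parallel gripper is mounted at the origin on the work surface. World frame = base frame: x ahead of the robot, y to its left, z up, the work surface at z = 0. Lengths are in m, angles in degrees, forces in N, time in s.
With the tool pointing down it reaches from about 0.425 to 0.95 m from the base axis. Payload 16.7 kg.
Tool frame: the origin (TCP) lies on the centre line of the jaws, within the pads' length; the fingertips stand 19 mm ahead of it and the grasp point (between the pads) is the TCP; z points along the fingers, y is the line along which they close (so a half turn about z gives the same grasp; the last joint's range is limited). The gripper opens to 94 mm and grips with 3 to 60 N. Pads are 16 mm wide; open, the fingers measure 119 mm over their backs; the gripper's body (75 mm by 177 mm) begins 78 mm behind the grasp point.
Start: joints at [-83.623, 24.414, 4.234, 92.017, -1.954, 63.644, -3.845], TCP at [0.174, 0.652, 0.187] pointing down, gripper open.
Joint ranges: [-163.25, 163.25], [-28.42, 122.38], [-70.27, 78.77], [12.13, 141.07], [-58.53, 238.53], [9.26, 117.41], [-156.51, 156.51]. Speed limits (degrees/s): [108.29, 108.29, 136.94, 136.94, 172.46, 172.46, 172.46].

### API

Orientations are given as a 3x3 rotation matrix whose columns are the frame's x, y, z axes.
In Python, from rig import robot gives the robot as it stands.
- The arm moves only by the tool drive_tool, never from a script. Its argument "steps" is a list of rows, each a list of 6 numbers: the shift along the tool's x, y, z in cm, then the turn, a rotation vector about the tool's x, y, z in degrees. In form: [[dx, dy, dz, rx, ry, rz], ...]. A call has 1 to 12 rows; each row shifts and turns the commanded pose from where the row before left it, along the tool's axes as they then stand; what a row does not reach is not made up. A row lasts 1/12 s, in which the tool goes at most 41.7 mm and 7.16 degrees, less where a joint would pass 70% of its speed; a pose out of reach is approached as far as the arm can. A call with a gripper value outside its range is refused whole. "hand" is the finger opening in cm, from 0 to 9.4, set as the call begins (left out, the last holds). The fingers move at their own pace and stop on an object; "squeeze" is the grip in N (left out, the last holds). Time passes only in rows, so rows that do not move let the fingers close. It gives the time, the measured TCP pose, the force, the opening and the grip force at its end, in the units of the state.
- robot.state(): the state, without advancing time (a new reading comes with each control period).
- robot.read_camera(name): name is "scene" or "top" or "wrist"; returns (picture, depth): 400x640x3 uint8, blue, green, red; 400x640 float32, m along the optical axis (not along the pixel's ray), 0 where there is no reading.
- robot.camera_info(name): a dict with "fx", "fy", "cx", "cy" (pixels), "extrinsics" (4x4, takes a point from camera to world coordinates); the wrist camera has in their place "T_tool_cam" (4x4, takes a point from camera to tool coordinates, whose origin is the TCP and whose axes are the flange's). Camera axes: x right, y down, z forward; pixel columns grow to the right and rows downward; lengths in m; the calibration is good to about 2 mm. A picture is of the moment at which its call begins: read the wrist's pose just before it. camera_info takes no time and is no camera call.
- robot.close_job(): hands the job in; it is judged then, once.
Trained networks look in the newest picture that a camera, given by its name, has taken for a name from the list of things; names that differ only in an ending like _2 or _b are one class to them, and where a whole thing is asked for, a point or a joint stands for the part that bears it (a point fixed in the world has none). Each returns a list of dicts, best first, with "conf" (0 to 1); they miss things now and then, are a little off and sometimes report something else, mostly with a low value. They report only what shows in the picture. A call takes as long as a camera call. They do not tell look-alikes from the thing itself.
- robot.cut_out(camera, thing): "pixels" (400x640 bool, what is visible of it) and "extent" ([left, top, right, bottom] in pixels, round what is visible of it).
The state is a dict: "time_s": time; "qpos": joint angles; "qvel": joint speeds; "effort": joint torques, N m; "ee_pos": TCP position; "eef_rot": TCP orientation; "wrist_force": force on the tool from outside, world axes, zero at the start; "wrist_torque": the same for the moment, N m; "grip_width": finger opening in m; "finger_force": force on a finger pad.
Only numpy, scipy, OpenCV 4.12 (cv2) and the standard library are available. Lean on these libraries where they do the work, as an engineer would, in place of code of your own. Each camera call takes 0.05 s, during which the arm holds its last target. There are 200 camera calls.

### The job

Pack the set of three frosted tumblers without handles into the wooden tray: each upright inside the black rubber ring that matches its size (slimmest glass in the smallest ring, widest in the largest), standing on the tray floor and let go. They are glass, so keep them upright and set them down without dropping them; leave the two mugs with handles, the pen pot and the rubbing block where they are.

Things in the scene. Friction and masses are not known exactly. Their poses are not given: they have to be found in the camera images.
- glass_tall: Tall slim tumbler without handle, pale frosted glass, opaque, round with a straight upright wall 3 mm thick, open at the top, standing upright on the bench; outer diameter 42 mm, height 112 mm, about 0.2 kg; origin at the centre of the underside, z up
- glass_mid: Medium tumbler without handle, pale frosted glass, opaque, round with a straight upright wall 3 mm thick, open at the top, standing upright on the bench; outer diameter 54 mm, height 88 mm, about 0.22 kg; origin at the centre of the underside, z up
- glass_low: Wide low tumbler without handle, pale frosted glass, opaque, round with a straight upright wall 3 mm thick, open at the top, standing upright on the bench; outer diameter 66 mm, height 72 mm, about 0.24 kg; origin at the centre of the underside, z up
- mug_mid: Look-alike that stays: same glass, diameter 54 mm and height 88 mm, but with a handle that reaches 57 mm from its axis, towards the body's +y; loose; origin at the centre of the underside, z up
- mug_low: Look-alike that stays: same glass, diameter 66 mm and height 72 mm, but with a handle that reaches 63 mm from its axis, towards the body's +y; loose; origin at the centre of the underside, z up
- ring_small: Small black rubber ring, bore 58 mm, outer diameter 74 mm, for the slimmest tumbler; fixed, 18 mm high, top 26 mm above the bench. In a fixed wooden tray (142 x 400 mm, walls 22 mm high, floor 8 mm above the bench), in a row of three rings 125 mm apart. A glass stands inside the ring on the tray floor. Origin: centre of the underside, on the tray floor, z up
- ring_medium: Medium black rubber ring, bore 70 mm, outer diameter 86 mm, for the medium tumbler; fixed, 18 mm high, top 26 mm above the bench. In a fixed wooden tray (142 x 400 mm, walls 22 mm high, floor 8 mm above the bench), in a row of three rings 125 mm apart. A glass stands inside the ring on the tray floor. Origin: centre of the underside, on the tray floor, z up
- ring_large: Large black rubber ring, bore 82 mm, outer diameter 98 mm, for the widest tumbler; fixed, 18 mm high, top 26 mm above the bench. In a fixed wooden tray (142 x 400 mm, walls 22 mm high, floor 8 mm above the bench), in a row of three rings 125 mm apart. A glass stands inside the ring on the tray floor. Origin: centre of the underside, on the tray floor, z up
- pot: Bystander: black plastic pen pot, round, rim diameter 64 mm, 98 mm high, loose, beside one end of the tray; origin at the centre of the underside, z up
- block: Bystander: two-layer rubbing block, pale below and teal above, 45 x 70 x 32 mm, loose, beside the other end of the tray; origin at the centre of the underside, z up
Not all that is in view belongs to the job. What is shaped like the glass_mid but orange is not meant.

How it is judged (in metres and radians):
At the end, for the whole second after the job is handed in: Tall slim tumbler in the small ring, medium in the medium, wide low in the large: each within 12 mm of the ring's axis, underside within 4 mm of the tray floor, within 0.08 rad of upright, at rest, let go. Mugs, pot and block upright (0.1 rad), within 20 mm of their start (horizontal distance between glass_tall and ring_small below 0.012 m and z of glass_tall in the frame of ring_small between -0.004 and 0.004 m and angle between each of glass_tall, glass_mid, glass_low's own z axis and vertical below 0.08 rad and linear speed of each of glass_tall, glass_mid, glass_low below 0.02 m/s and angular speed of each of glass_tall, glass_mid, glass_low below 0.2 rad/s and contact force between each of glass_tall, glass_mid, glass_low and the fingers below 0.1 N and horizontal distance between glass_mid and ring_medium below 0.012 m and z of glass_mid in the frame of ring_medium between -0.004 and 0.004 m and horizontal distance between glass_low and ring_large below 0.012 m and z of glass_low in the frame of ring_large between -0.004 and 0.004 m and distance of each of mug_mid, mug_low, pot, block from where it was at the start of the episode below 0.02 m and angle between each of mug_mid, mug_low, pot, block's own z axis and vertical below 0.1 rad); the robot touches nothing.
It fails at once if a tumbler is tipped more than about 35 degrees (angle between any of glass_tall, glass_mid, glass_low's own z axis and vertical above 0.6 rad).
It fails at once if a tumbler is dropped (falls freely more than about 25 mm) or thrown ((linear speed of glass_tall above 0.7 m/s and contact force between glass_tall and the fingers below 0.2 N) or (linear speed of glass_mid above 0.7 m/s and contact force between glass_mid and the fingers below 0.2 N) or (linear speed of glass_low above 0.7 m/s and contact force between glass_low and the fingers below 0.2 N)).
It fails at once if a handled mug, the pen pot or the rubbing block is moved more than 20 mm or tipped over (distance of any of mug_mid, mug_low, pot, block from where it was at the start of the episode above 0.02 m or angle between any of mug_mid, mug_low, pot, block's own z axis and vertical above 0.5 rad).
It also fails if it takes over 102 s, if anything falls off the work surface, if the arm or the gripper's body presses on something with over 40 N, if the wrist force passes 120 N, or if a joint passes its speed limit or range.

## Working session

There is one attempt and no reset: what is moved stays moved. The work goes in short steps, Python scripts to look and compute and a tool call to move; the robot and the scene stay as the last step left them, time stands still between calls to the robot, and variables do not carry over. Pictures are saved under pics/ and viewed, at most 14 in all, crops included, and the job is handed in when it is done.

Besides the shell and the picture viewer there is one more tool, called after ">>>" in YAML: its name, and indented under it one key for each argument. drive_tool: Moves the arm, as the interface text tells. Its arguments: {"type":"object","properties":{"steps":{"type":"array","items":{"type":"array","items":{"type":"number"}}},"hand":{"type":"number"},"squeeze":{"type":"number"}},"required":["steps"]}

```bash
mkdir -p pics
cat > h.py <<'E'
import numpy as np, cv2
from rig import robot
def cam(n):
    i=robot.camera_info(n)
    if 'extrinsics' in i: T=np.array(i['extrinsics'])
    else:
        s=robot.state(); T=np.eye(4); T[:3,:3]=s['eef_rot']; T[:3,3]=s['ee_pos']; T=T@np.array(i['T_tool_cam'])
    return i,T
def look(n):
    i,T=cam(n); p,d=robot.read_camera(n); 
    v,u=np.mgrid[:400,:640]
    P=np.stack([(u-i['cx'])/i['fx']*d,(v-i['cy'])/i['fy']*d,d],-1)@T[:3,:3].T+T[:3,3]
    P[d==0]=np.nan
    return p,d,P
E
python3 - <<'E'
from h import *
s=robot.state(); print({k:np.round(v,3) for k,v in s.items()})
for n in ['top','scene']:
    p,d,P=look(n); cv2.imwrite(f'pics/{n}0.png',p); print(n,cam(n)[1].round(2).tolist())
    for t in ['glass_tall','glass_mid','glass_low','mug_mid','mug_low','ring_small','ring_medium','ring_large','pot','block']:
        for r in robot.cut_out(n,t):
            q=P[r['pixels']]; print(t,round(r['conf'],2),np.round(r['extent']),np.nanmedian(q,0).round(3),np.nanmax(q[:,2]).round(3))
E
```

```text
{'time_s': np.float64(0.0), 'qpos': array([-83.625,  24.447,   4.23 ,  92.051,  -1.954,  63.643,  -3.843]), 'qvel': array([ 0.052,  0.048,  0.009, -0.131, -0.071, -0.006,  0.005]), 'effort': array([ 3.0000e-03, -9.3584e+01,  3.6680e+00, -4.5418e+01, -4.9000e-02,
        2.0000e-02,  0.0000e+00]), 'ee_pos': array([0.174, 0.652, 0.187]), 'eef_rot': array([[-0.966,  0.258, -0.   ],
       [ 0.258,  0.966, -0.001],
       [-0.   , -0.001, -1.   ]]), 'wrist_force': array([-0.357,  0.124, -0.295]), 'wrist_torque': array([ 0.019, -0.016,  0.   ]), 'finger_force': np.float64(0.0), 'grip_width': np.float64(0.094)}
top [[-0.02, -0.99, 0.16, 0.35], [-1.0, 0.02, -0.02, 0.01], [0.01, -0.16, -0.99, 1.16], [0.0, 0.0, 0.0, 1.0]]
glass_tall 0.91 [451. 233. 484. 252.] [ 0.419 -0.345  0.075] 0.117
glass_mid 0.79 [272. 195. 297. 221.] [0.519 0.076 0.029] 0.094
glass_mid 0.74 [306. 223. 328. 249.] [ 0.448 -0.003  0.011] 0.094
glass_mid 0.69 [335. 255. 362. 281.] [ 0.365 -0.083  0.012] 0.094
glass_mid 0.61 [259. 236. 285. 265.] [0.415 0.096 0.012] 0.093
glass_mid 0.2 [344. 131. 372. 157.] [ 0.669 -0.112  
[... 1001 characters left out ...]
] 0.093
glass_mid 0.77 [325. 163. 347. 199.] [0.524 0.071 0.056] 0.092
glass_mid 0.71 [290. 165. 310. 197.] [ 0.457 -0.005  0.056] 0.091
glass_mid 0.26 [422. 155. 452. 175.] [0.602 0.364 0.029] 0.037
glass_low 0.7 [383. 116. 408. 148.] [0.438 0.333 0.043] 0.076
mug_mid 0.77 [338. 132. 363. 168.] [0.446 0.176 0.057] 0.091
mug_low 0.71 [227. 192. 265. 231.] [ 0.459 -0.184  0.04 ] 0.077
ring_small 0.61 [293. 246. 323. 276.] [ 0.671 -0.113  0.023] 0.032
ring_medium 0.63 [366. 198. 397. 230.] [0.652 0.138 0.023] 0.031
ring_large 0.75 [330. 222. 366. 256.] [0.663 0.009 0.023] 0.031
pot 0.97 [178. 263. 215. 306.] [ 0.597 -0.372  0.066] 0.103
block 0.6 [421. 156. 450. 173.] [0.6   0.364 0.03 ] 0.037
```

View pics/top0.png

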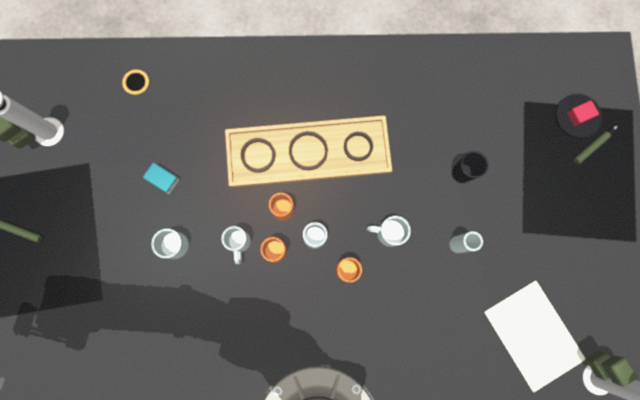

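View pics/scene0.png

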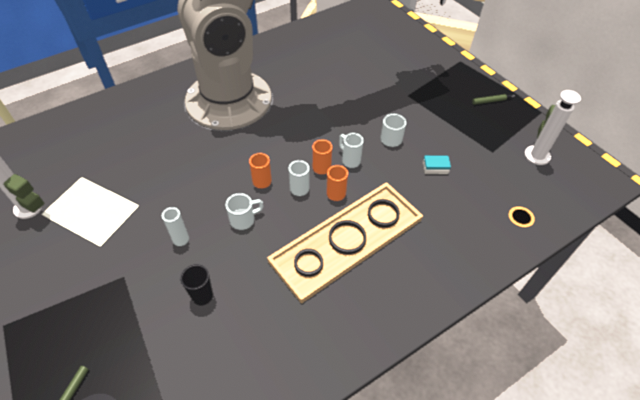

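Candidates in the top picture:
- **Tall:** (467,242), the only one of its kind.
- **Medium:** (315,235), clear and without a handle. Not the mug at (236,240) with its handle pointing down, nor the orange ones at (281,205), (273,249) and (349,269).
- **Low:** (170,243), without a handle. Not the mug at (394,231) with its handle pointing left.
- **Rings:** (258,155), (309,151) and (358,146); their sizes still have to be measured.

Next I'll fit positions and check them in a close crop.

```bash
cat >> h.py <<'E'
from scipy.optimize import least_squares
def circ(q,r=None):
    q=q[:,:2]; c=np.nanmean(q,0)
    if r: f=lambda x:np.hypot(*(q-x[:2]).T)-r; x0=c
    else: f=lambda x:np.hypot(*(q-x[:2]).T)-x[2]; x0=[*c,.03]
    return least_squares(f,x0,loss='soft_l1',f_scale=.002).x
E
python3 - <<'E'
from h import *
p,d,P=look('top')
Z=P[...,2]
v,u=np.mgrid[:400,:640]
for nm,(cu,cv_),h in [('tall',(467,242),.112),('mid',(315,235),.088),('low',(170,243),.072),('mugm',(236,240),.088),('mugl',(394,231),.072),('o1',(281,205),.088),('o2',(273,249),.088),('o3',(349,269),.088)]:
    m=(abs(u-cu)<24)&(abs(v-cv_)<24)&(abs(Z-h-.003)<.009)
    q=P[m]; print(nm,m.sum(),circ(q).round(4), q[:,2].mean().round(4))
for nm,(cu,cv_) in [('r_left',(258,155)),('r_mid',(309,151)),('r_right',(358,146))]:
    m=(abs(u-cu)<21)&(abs(v-cv_)<21)&(p.max(2)<70)&np.isfinite(Z)&(Z>.018)
    q=P[m]; c=circ(q); print(nm,m.sum(),c.round(4),np.percentile(np.hypot(*(q[:,:2]-c[:2]).T),[2,98]).round(4))
c=cv2.resize(p[180:290,130:500],None,fx=2.1,fy=2.1,interpolation=3); cv2.imwrite('pics/crop1.png',c)
E
```

```text
tall 103 [ 0.4203 -0.3513  0.0191] 0.1121
mid 101 [ 0.4441 -0.0023  0.0252] 0.0885
low 145 [0.4322 0.3368 0.0313] 0.0719
mugm 121 [0.4391 0.1808 0.0252] 0.0885
mugl 142 [ 0.4511 -0.1884  0.0311] 0.0722
o1 103 [0.5141 0.0745 0.0252] 0.0887
o2 109 [0.4128 0.0935 0.0252] 0.0888
o3 107 [ 0.3635 -0.0778  0.0253] 0.0887h.py:17: RuntimeWarning: Mean of empty slice
  q=q[:,:2]; c=np.nanmean(q,0)
Traceback (most recent call last):
  File "h.py", line 20, in circ
    return least_squares(f,x0,loss='soft_l1',f_scale=.002).x
           ~~~~~~~~~~~~~^^^^^^^^^^^^^^^^^^^^^^^^^^^^^^^^^^
ValueError: Initial guess is outside of provided bounds
```

Great fits for the glasses (rim means match mid-wall radii). Fix the ring threshold.

Run:
```python
from h import *
p,d,P=look('top')
Z=P[...,2]
v,u=np.mgrid[:400,:640]
for nm,(cu,cv_) in [('r_left',(258,155)),('r_mid',(309,151)),('r_right',(358,146))]:
    b=(abs(u-cu)<22)&(abs(v-cv_)<20)
    m=b&(p.max(2)<110)&np.isfinite(Z)
    q=P[m]; print(nm,m.sum(),p[cv_-20:cv_+20,cu-20:cu+20].max(2).min()); c=circ(q); r=np.hypot(*(q[:,:2]-c[:2]).T); print(c.round(4),np.percentile(r,[5,95]).round(4),np.median(q[:,2]).round(3))
c=cv2.resize(p[180:290,130:500],None,fx=2.1,fy=2.1,interpolation=3); cv2.imwrite('pics/crop1.png',c)
```

```text
r_left 63 95
[0.6465 0.1337 0.0381] [0.0365 0.0396] 0.026
r_mid 85 96
[0.6556 0.0102 0.0442] [0.043  0.0459] 0.026
r_right 131 78
[ 0.6647 -0.1135  0.0326] [0.0311 0.0343] 0.026
```

View pics/crop1.png

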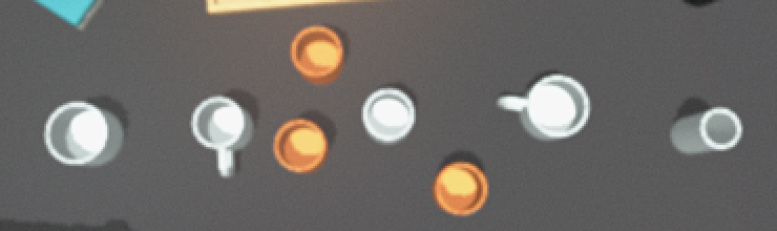

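The crop shows glass_low at (80,132), glass_mid at (388,115) and glass_tall at (720,128), all without handles. The ring radii put medium on the left, large in the middle and small on the right. I'll start with glass_low.

>>> drive_tool:
  steps:
    - [-1.4,-1,0,0,0,0]
    - [-2.75,-1.98,0,0,0,0]
    - [-2.75,-1.98,0,0,0,0]
    - [-2.75,-1.98,0,0,0,0]
    - [-2.75,-1.98,0,0,0,0]
    - [-2.75,-1.98,0,0,0,0]
    - [-2.75,-1.98,0,0,0,0]
    - [-2.75,-1.98,0,0,0,0]
    - [-2.75,-1.98,0,0,0,0]
    - [-2.75,-1.98,0,0,0,0]
    - [-2.75,-1.98,0,0,0,0]
    - [-2.75,-1.98,0,0,0,0]
  hand: 9.4
  squeeze: 15

```text
time_s: 2.2
ee_pos: [0.422, 0.3484, 0.1876]
eef_rot: [[-0.966, 0.258, 0.0], [0.258, 0.966, 0.0], [-0.0, 0.0, -1.0]]
wrist_force: [1.0, 1.2, 0.3]
grip_width: 0.0938
finger_force: 0.0
```

>>> drive_tool:
  steps:
    - [-1.4,-0.97,0,0,0,0]
    - [0,0,0,0,0,0]
    - [0,0,0,0,0,0]
    - [0,0,0,0,0,0]

```text
time_s: 2.53
ee_pos: [0.4316, 0.3378, 0.1874]
eef_rot: [[-0.966, 0.258, -0.0], [0.258, 0.966, 0.0], [0.0, 0.0, -1.0]]
wrist_force: [-0.2, -0.0, -0.4]
grip_width: 0.0939
finger_force: 0.0
```

```bash
cat >> h.py <<'E'
def delta(x,y,z):
    s=robot.state(); R=np.array(s['eef_rot']); return (R.T@(np.array([x,y,z])-s['ee_pos'])*100).round(2)
E
python3 - <<'E'
from h import *
s=robot.state(); print(s['ee_pos'],s['qpos'],np.array(s['eef_rot']).round(3))
p,d,P=look('wrist'); Z=P[...,2]; cv2.imwrite('pics/w1.png',p)
m=(abs(Z-.072)<.006)&(np.hypot(P[...,0]-.432,P[...,1]-.337)<.05); c=circ(P[m]); print(m.sum(),c)
print(delta(c[0],c[1],.05))
E
```

```text
[0.43162804 0.33783642 0.18738361] [-56.44699698  12.61410735  13.62468319 109.0302183   -3.47420576
  58.74709084  33.74239454] [[-0.966  0.258 -0.   ]
 [ 0.258  0.966  0.   ]
 [ 0.     0.    -1.   ]]
582 [0.42938522 0.33798694 0.03107449]
[ 0.19 -0.07 13.73]
```

View pics/w1.png

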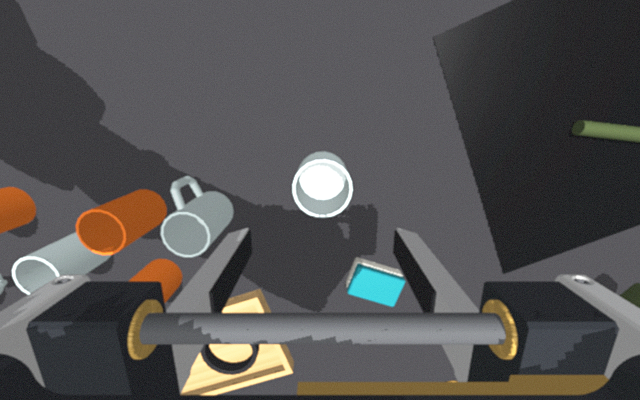

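Wrist view: glass_low sits at (322,185), centred between the fingers, with no handle. Descend and grip.

>>> drive_tool:
  steps:
    - [0.1,-0.05,1.5,0,0,0]
    - [0,0,3,0,0,0]
    - [0,0,3,0,0,0]
    - [0,0,3,0,0,0]
    - [0,0,2,0,0,0]
    - [0,0,1.2,0,0,0]
    - [0,0,0,0,0,0]
    - [0,0,0,0,0,0]

```text
time_s: 3.25
ee_pos: [0.4308, 0.3377, 0.0506]
eef_rot: [[-0.966, 0.257, -0.0], [0.257, 0.966, -0.0], [0.0, -0.0, -1.0]]
wrist_force: [-0.4, -1.2, 0.0]
grip_width: 0.0941
finger_force: 0.0
```

>>> drive_tool:
  steps:
    - [0,0,0,0,0,0]
    - [0,0,0,0,0,0]
    - [0,0,0,0,0,0]
    - [0,0,0,0,0,0]
    - [0,0,0,0,0,0]
    - [0,0,0,0,0,0]
    - [0,0,0,0,0,0]
    - [0,0,0,0,0,0]
    - [0,0,0,0,0,0]
    - [0,0,0,0,0,0]
  hand: 5.5
  squeeze: 15

```text
time_s: 4.08
ee_pos: [0.4313, 0.3378, 0.0509]
eef_rot: [[-0.966, 0.258, 0.001], [0.258, 0.966, 0.001], [-0.0, 0.001, -1.0]]
wrist_force: [-0.8, 2.0, 6.0]
grip_width: 0.065
finger_force: 15.0
```

>>> drive_tool:
  steps:
    - [0,0,-0.5,0,0,0]
    - [0,0,-1.5,0,0,0]
    - [0,0,-2.5,0,0,0]
    - [0,0,-2.5,0,0,0]
    - [0,0,-2.5,0,0,0]
    - [0,0,-1.5,0,0,0]
    - [0,0,-0.8,0,0,0]
    - [0,0,0,0,0,0]

```text
time_s: 4.75
ee_pos: [0.4315, 0.3375, 0.1698]
eef_rot: [[-0.966, 0.258, 0.001], [0.258, 0.966, 0.001], [-0.001, 0.002, -1.0]]
wrist_force: [-0.3, 1.1, -3.7]
grip_width: 0.0648
finger_force: 15.0
```

>>> drive_tool:
  steps:
    - [-0.6,-0.5,0,0,0,0]
    - [-1.3,-1.1,0,0,0,0]
    - [-2.5,-2.15,0,0,0,0]
    - [-2.5,-2.15,0,0,0,0]
    - [-2.5,-2.15,0,0,0,0]
    - [-2.5,-2.15,0,0,0,0]
    - [-2.5,-2.15,0,0,0,0]
    - [-2.5,-2.15,0,0,0,0]
    - [-2.5,-2.15,0,0,0,0]
    - [-2.5,-2.15,0,0,0,0]
    - [-2.5,-2.15,0,0,0,0]
    - [-2.5,-2.15,0,0,0,0]

```text
time_s: 5.75
ee_pos: [0.6312, 0.0422, 0.1665]
eef_rot: [[-0.966, 0.258, -0.003], [0.258, 0.966, -0.001], [0.002, -0.002, -1.0]]
wrist_force: [0.8, 0.3, -2.8]
grip_width: 0.0652
finger_force: 15.0
```

>>> drive_tool:
  steps:
    - [-2,-1.7,0,0,0,0]
    - [-1.2,-1,0,0,0,0]
    - [0,0,0,0,0,0]
    - [0,0,0,0,0,0]

```text
time_s: 6.08
ee_pos: [0.6547, 0.0094, 0.1668]
eef_rot: [[-0.966, 0.259, -0.002], [0.259, 0.966, -0.001], [0.002, -0.001, -1.0]]
wrist_force: [-1.6, 0.6, -2.8]
grip_width: 0.0652
finger_force: 15.0
```

```bash
cat >> h.py <<'E'
def ring(P,p,c0):
    # black ring-top points near c0 in P
    m=(np.hypot(P[...,0]-c0[0],P[...,1]-c0[1])<.056)&(p.max(2)<100)&(abs(P[...,2]-.026)<.006)
    return m.sum(),circ(P[m]).round(4)
E
python3 - <<'E'
from h import *
s=robot.state(); print(s['ee_pos'],s['qpos'].round(0),s['grip_width'])
p,d,P=look('wrist'); Z=P[...,2]; cv2.imwrite('pics/w2.png',p)
for c0 in [(.6556,.0102),(.6647,-.1135),(.6465,.1337)]:
    try: print(ring(P,p,c0))
    except Exception as e: print('none')
print(delta(.6556,.0102,.06))
E
```

```text
[0.65471053 0.00938864 0.16683801] [-23.  25.  23.  97. -11.  61.  78.] 0.06518846301307739
(np.int64(835), array([0.6563, 0.0097, 0.0445]))
(np.int64(1084), array([ 0.6649, -0.1129,  0.0325]))
(np.int64(1374), array([0.6467, 0.133 , 0.0385]))
[-1.500e-01 -1.000e-02  1.071e+01]
```

View pics/w2.png

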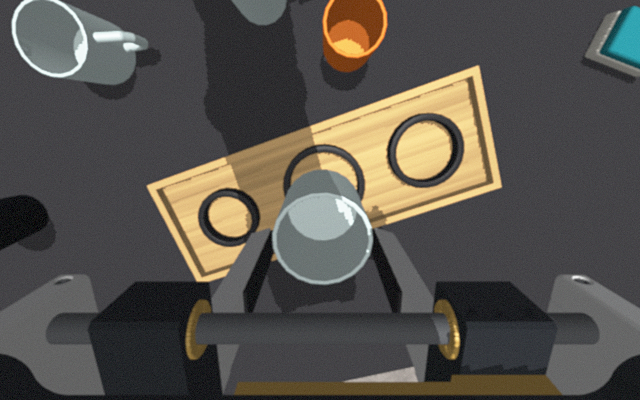

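Glass_low hangs upright above the large ring at (322,185); the rings agree between both cameras. Lower.

>>> drive_tool:
  steps:
    - [-0.15,0,1,0,0,0]
    - [0,0,2,0,0,0]
    - [0,0,2,0,0,0]
    - [0,0,2,0,0,0]
    - [0,0,1.5,0,0,0]
    - [0,0,1,0,0,0]
    - [0,0,0.6,0,0,0]
    - [0,0,0.4,0,0,0]
    - [0,0,0,0,0,0]
    - [0,0,0,0,0,0]

```text
time_s: 6.97
ee_pos: [0.6571, 0.01, 0.0639]
eef_rot: [[-0.966, 0.258, 0.001], [0.258, 0.966, 0.0], [-0.001, 0.0, -1.0]]
wrist_force: [-0.2, -0.2, -1.3]
grip_width: 0.0652
finger_force: 15.0
```

>>> drive_tool:
  steps:
    - [0,0,0.15,0,0,0]
    - [0,0,0.15,0,0,0]
    - [0,0,0,0,0,0]
    - [0,0,0,0,0,0]

```text
time_s: 7.3
ee_pos: [0.6568, 0.0099, 0.0606]
eef_rot: [[-0.966, 0.258, 0.0], [0.258, 0.966, 0.0], [-0.0, 0.0, -1.0]]
wrist_force: [0.7, 0.0, -2.7]
grip_width: 0.0652
finger_force: 15.0
```

>>> drive_tool:
  steps:
    - [0,0,0.12,0,0,0]
    - [0,0,0.1,0,0,0]
    - [0,0,0,0,0,0]
    - [0,0,0,0,0,0]

```text
time_s: 7.63
ee_pos: [0.6572, 0.0099, 0.0589]
eef_rot: [[-0.966, 0.258, 0.001], [0.258, 0.966, 0.0], [-0.001, 0.0, -1.0]]
wrist_force: [-2.6, -0.3, 7.3]
grip_width: 0.0649
finger_force: 15.0
```

>>> drive_tool:
  steps:
    - [0,0,0,0,0,0]
    - [0,0,0,0,0,0]
    - [0,0,0,0,0,0]
    - [0,0,0,0,0,0]
    - [0,0,0,0,0,0]
    - [0,0,0,0,0,0]
    - [0,0,0,0,0,0]
    - [0,0,0,0,0,0]
  hand: 9.4

```text
time_s: 8.3
ee_pos: [0.6567, 0.0099, 0.0581]
eef_rot: [[-0.966, 0.258, -0.0], [0.258, 0.966, -0.0], [0.0, -0.0, -1.0]]
wrist_force: [-0.8, -1.4, -0.2]
grip_width: 0.0943
finger_force: 0.0
```

>>> drive_tool:
  steps:
    - [0,0,-1,0,0,0]
    - [0,0,-2,0,0,0]
    - [0,0,-3,0,0,0]
    - [0,0,-3,0,0,0]
    - [0,0,-2,0,0,0]
    - [0,0,-1.5,0,0,0]
    - [0,0,0,0,0,0]

```text
time_s: 8.88
ee_pos: [0.6585, 0.0098, 0.1875]
eef_rot: [[-0.966, 0.258, 0.005], [0.258, 0.966, 0.001], [-0.005, 0.002, -1.0]]
wrist_force: [0.7, -0.2, 0.5]
grip_width: 0.0942
finger_force: 0.0
```

>>> drive_tool:
  steps:
    - [1.25,-0.4,0,0,0,0]
    - [2.5,-0.83,0,0,0,0]
    - [2.5,-0.83,0,0,0,0]
    - [2.5,-0.83,0,0,0,0]
    - [2.5,-0.83,0,0,0,0]
    - [2.5,-0.83,0,0,0,0]
    - [2.5,-0.83,0,0,0,0]
    - [2.5,-0.83,0,0,0,0]
    - [1.4,-0.5,0,0,0,0]
    - [0,0,0,0,0,0]
    - [0,0,0,0,0,0]
    - [0,0,0,0,0,0]

```text
time_s: 9.88
ee_pos: [0.4455, -0.0028, 0.1834]
eef_rot: [[-0.966, 0.258, 0.001], [0.258, 0.966, 0.0], [-0.001, 0.0, -1.0]]
wrist_force: [0.2, 0.1, -0.8]
grip_width: 0.0938
finger_force: 0.0
```

Run:
```python
from h import *
s=robot.state(); print(s['ee_pos'],s['qpos'].round(0),s['grip_width'])
p,d,P=look('wrist'); Z=P[...,2]; cv2.imwrite('pics/w3.png',p)
m=(abs(Z-.088)<.006)&(np.hypot(P[...,0]-.444,P[...,1]+.002)<.045); c=circ(P[m]); print(m.sum(),c)
print(delta(c[0],c[1],.062))
m=(abs(Z-.08)<.006)&(np.hypot(P[...,0]-.656,P[...,1]-.01)<.05)
if m.sum()>20: print('low',m.sum(),circ(P[m]),P[m][:,2].mean())
p,d,P=look('top'); Z=P[...,2]
m=(abs(Z-.08)<.008)&(np.hypot(P[...,0]-.656,P[...,1]-.01)<.05)
if m.sum()>20: print('low top',m.sum(),circ(P[m]),P[m][:,2].mean())
```

```text
[ 0.4454541  -0.0028291   0.18338186] [-30.   2.  23. 122.  -1.  57.  68.] 0.09382213068220521
549 [ 0.44194771 -0.00178288  0.02511369]
[3.800e-01 1.000e-02 1.213e+01]
low 334 [0.65468839 0.01002669 0.03098145] 0.07809556449671844
low top 151 [0.65656418 0.00914711 0.03112964] 0.07980485914819774
```

View pics/w3.png

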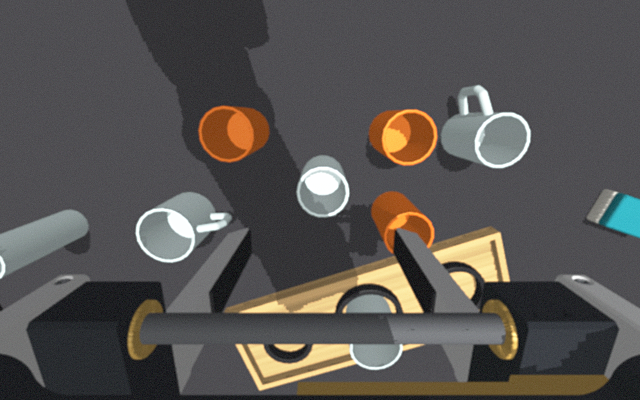

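glass_low is seated (rim at 80 mm, centred). glass_mid at (322,187) is centred between the fingers, has no handle and isn't orange.

>>> drive_tool:
  steps:
    - [0.2,0,1.5,0,0,0]
    - [0,0,2.5,0,0,0]
    - [0,0,2.5,0,0,0]
    - [0,0,2.5,0,0,0]
    - [0,0,2,0,0,0]
    - [0,0,1.2,0,0,0]
    - [0,0,0,0,0,0]
    - [0,0,0,0,0,0]

```text
time_s: 10.65
ee_pos: [0.4428, -0.0028, 0.0608]
eef_rot: [[-0.966, 0.258, -0.002], [0.258, 0.966, -0.001], [0.001, -0.001, -1.0]]
wrist_force: [0.4, 0.1, 0.3]
grip_width: 0.0941
finger_force: 0.0
```

>>> drive_tool:
  steps:
    - [0,0,0,0,0,0]
    - [0,0,0,0,0,0]
    - [0,0,0,0,0,0]
    - [0,0,0,0,0,0]
    - [0,0,0,0,0,0]
    - [0,0,0,0,0,0]
    - [0,0,0,0,0,0]
    - [0,0,0,0,0,0]
    - [0,0,0,0,0,0]
    - [0,0,0,0,0,0]
  hand: 4.5

```text
time_s: 11.48
ee_pos: [0.4431, -0.0023, 0.0614]
eef_rot: [[-0.966, 0.258, 0.0], [0.258, 0.966, 0.0], [-0.0, 0.0, -1.0]]
wrist_force: [0.5, 2.6, 4.5]
grip_width: 0.054
finger_force: 15.0
```

>>> drive_tool:
  steps:
    - [0,0,-0.5,0,0,0]
    - [0,0,-1.5,0,0,0]
    - [0,0,-2.5,0,0,0]
    - [0,0,-2.5,0,0,0]
    - [0,0,-2.5,0,0,0]
    - [0,0,-2,0,0,0]
    - [0,0,-1,0,0,0]
    - [0,0,0,0,0,0]

```text
time_s: 12.15
ee_pos: [0.4437, -0.0024, 0.1878]
eef_rot: [[-0.966, 0.258, 0.003], [0.258, 0.966, 0.001], [-0.002, 0.002, -1.0]]
wrist_force: [0.3, 0.4, -2.4]
grip_width: 0.0537
finger_force: 15.0
```

```bash
python3 -c "
from h import *
print(delta(.6467,.1335,.0))"
```

```text
[-16.07  18.33  18.85]
```

>>> drive_tool:
  steps:
    - [-0.5,0.6,0,0,0,0]
    - [-1.2,1.4,0,0,0,0]
    - [-2,2.3,0,0,0,0]
    - [-2,2.3,0,0,0,0]
    - [-2,2.3,0,0,0,0]
    - [-2,2.3,0,0,0,0]
    - [-2,2.3,0,0,0,0]
    - [-2,2.3,0,0,0,0]
    - [-1.4,1.5,0,0,0,0]
    - [-1,1.1,0,0,0,0]
    - [0,0,0,0,0,0]
    - [0,0,0,0,0,0]

```text
time_s: 13.15
ee_pos: [0.6454, 0.134, 0.1833]
eef_rot: [[-0.966, 0.257, -0.003], [0.257, 0.966, -0.002], [0.003, -0.003, -1.0]]
wrist_force: [-0.3, -0.1, -1.4]
grip_width: 0.054
finger_force: 15.0
```

```bash
python3 -c "
from h import *
p,d,P=look('wrist')
print(ring(P,p,(.6467,.1335)))
z=robot.state()['ee_pos'][2]; m=(abs(P[...,2]-z-.027)<.008)&(np.hypot(P[...,0]-.6467,P[...,1]-.1335)<.035); print(m.sum(),circ(P[m]))
print(delta(.6467,.1335,.0705),z)"
```

```text
(np.int64(665), array([0.6468, 0.1343, 0.0385]))
2045 [0.64389809 0.1342361  0.02556953]
[-0.19  0.08 11.35] 0.18395587539010708
```

>>> drive_tool:
  steps:
    - [-0.25,0,1,0,0,0]
    - [0,0,2,0,0,0]
    - [0,0,2,0,0,0]
    - [0,0,2,0,0,0]
    - [0,0,1.5,0,0,0]
    - [0,0,1,0,0,0]
    - [0,0,0.8,0,0,0]
    - [0,0,0.6,0,0,0]
    - [0,0,0.2,0,0,0]
    - [0,0,0,0,0,0]
    - [0,0,0,0,0,0]

```text
time_s: 14.12
ee_pos: [0.6486, 0.1332, 0.0757]
eef_rot: [[-0.966, 0.258, 0.001], [0.258, 0.966, 0.0], [-0.001, 0.0, -1.0]]
wrist_force: [-0.2, -0.7, -1.1]
grip_width: 0.0537
finger_force: 15.0
```

>>> drive_tool:
  steps:
    - [0,0,0.15,0,0,0]
    - [0,0,0,0,0,0]
    - [0,0,0,0,0,0]

```text
time_s: 14.37
ee_pos: [0.6484, 0.1333, 0.0739]
eef_rot: [[-0.966, 0.258, 0.0], [0.258, 0.966, 0.0], [-0.0, 0.0, -1.0]]
wrist_force: [-0.9, 1.3, -2.0]
grip_width: 0.0539
finger_force: 15.0
```

Expected touch is at about z = 0.069.

>>> drive_tool:
  steps:
    - [0,0,0.15,0,0,0]
    - [0,0,0.15,0,0,0]
    - [0,0,0.15,0,0,0]
    - [0,0,0,0,0,0]
    - [0,0,0,0,0,0]

```text
time_s: 14.78
ee_pos: [0.6485, 0.1334, 0.0694]
eef_rot: [[-0.966, 0.258, 0.0], [0.258, 0.966, 0.0], [-0.0, 0.0, -1.0]]
wrist_force: [0.0, 0.5, 1.7]
grip_width: 0.0539
finger_force: 15.0
```

>>> drive_tool:
  steps:
    - [0,0,0.05,0,0,0]
    - [0,0,0,0,0,0]
    - [0,0,0,0,0,0]
    - [0,0,0,0,0,0]
    - [0,0,0,0,0,0]
    - [0,0,0,0,0,0]
    - [0,0,0,0,0,0]
    - [0,0,0,0,0,0]
  hand: 9.4

```text
time_s: 15.45
ee_pos: [0.6482, 0.1332, 0.0687]
eef_rot: [[-0.966, 0.258, -0.0], [0.258, 0.966, -0.0], [0.0, -0.0, -1.0]]
wrist_force: [0.1, -1.0, -0.7]
grip_width: 0.0935
finger_force: 0.0
```

>>> drive_tool:
  steps:
    - [0,0,-1,0,0,0]
    - [0,0,-2,0,0,0]
    - [0,0,-3,0,0,0]
    - [0,0,-3,0,0,0]
    - [0,0,-3,0,0,0]
    - [0,0,-1.5,0,0,0]
    - [0,0,0,0,0,0]

```text
time_s: 16.03
ee_pos: [0.6501, 0.1333, 0.2086]
eef_rot: [[-0.966, 0.258, 0.006], [0.258, 0.966, 0.002], [-0.005, 0.003, -1.0]]
wrist_force: [1.4, 0.6, -0.6]
grip_width: 0.0944
finger_force: 0.0
```

>>> drive_tool:
  steps:
    - [0.25,-1.6,0,0,0,0]
    - [0.6,-3.2,0,0,0,0]
    - [0.6,-3.2,0,0,0,0]
    - [0.6,-3.2,0,0,0,0]
    - [0.6,-3.2,0,0,0,0]
    - [0.6,-3.2,0,0,0,0]
    - [0.6,-3.2,0,0,0,0]
    - [0.6,-3.2,0,0,0,0]
    - [0.6,-3.2,0,0,0,0]
    - [0.6,-3.2,0,0,0,0]
    - [0.6,-3.2,0,0,0,0]
    - [0.6,-3.2,0,0,0,0]

```text
time_s: 17.03
ee_pos: [0.4852, -0.2062, 0.2031]
eef_rot: [[-0.966, 0.258, -0.001], [0.258, 0.966, 0.0], [0.001, 0.0, -1.0]]
wrist_force: [0.6, 0.2, -0.0]
grip_width: 0.0939
finger_force: 0.0
```

>>> drive_tool:
  steps:
    - [0.6,-3.2,0,0,0,0]
    - [0.6,-3.2,0,0,0,0]
    - [0.6,-3.2,0,0,0,0]
    - [0.6,-3.2,0,0,0,0]
    - [0.27,-1.8,0,0,0,0]
    - [0,-1.3,0,0,0,0]
    - [0,0,0,0,0,0]
    - [0,0,0,0,0,0]
    - [0,0,0,0,0,0]

```text
time_s: 17.78
ee_pos: [0.4202, -0.3506, 0.2033]
eef_rot: [[-0.966, 0.258, -0.001], [0.258, 0.966, 0.001], [0.001, 0.0, -1.0]]
wrist_force: [1.2, 0.3, -0.0]
grip_width: 0.0942
finger_force: 0.0
```

Run:
```python
from h import *
s=robot.state(); print(s['ee_pos'],s['qpos'].round(0),s['grip_width'])
p,d,P=look('wrist'); Z=P[...,2]; cv2.imwrite('pics/w4.png',p)
m=(abs(Z-.112)<.006)&(np.hypot(P[...,0]-.42,P[...,1]+.351)<.04); c=circ(P[m]); print(m.sum(),c)
print(delta(c[0],c[1],.075))
p,d,P=look('top'); Z=P[...,2]
m=(abs(Z-.096)<.008)&(np.hypot(P[...,0]-.6467,P[...,1]-.1335)<.05)
if m.sum()>20: print('mid top',m.sum(),circ(P[m]),P[m][:,2].mean())
```

```text
[ 0.42017128 -0.35060052  0.20325331] [  3.  13.  36. 109.  -9.  61. 117.] 0.09419349254739054
421 [ 0.41845768 -0.35156208  0.01914882]
[ 0.16 -0.17 12.84]
mid top 135 [0.64886769 0.13245034 0.02510475] 0.09569431132503038
```

View pics/w4.png

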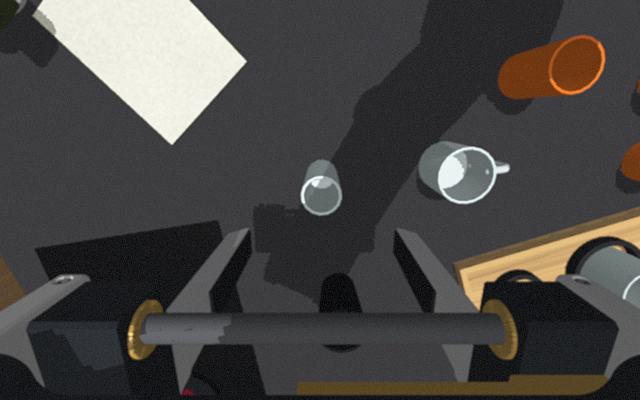

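glass_mid is seated 2 mm off centre. glass_tall at (322,190) is centred between the fingers.

>>> drive_tool:
  steps:
    - [0.1,-0.1,1.5,0,0,0]
    - [0,0,2.5,0,0,0]
    - [0,0,2.5,0,0,0]
    - [0,0,2.5,0,0,0]
    - [0,0,2.3,0,0,0]
    - [0,0,1.3,0,0,0]
    - [0,0,0,0,0,0]
    - [0,0,0,0,0,0]

```text
time_s: 18.55
ee_pos: [0.4191, -0.3516, 0.0776]
eef_rot: [[-0.966, 0.257, -0.001], [0.257, 0.966, 0.0], [0.001, 0.0, -1.0]]
wrist_force: [0.1, 0.0, 0.2]
grip_width: 0.0941
finger_force: 0.0
```

>>> drive_tool:
  steps:
    - [0,0,0,0,0,0]
    - [0,0,0,0,0,0]
    - [0,0,0,0,0,0]
    - [0,0,0,0,0,0]
    - [0,0,0,0,0,0]
    - [0,0,0,0,0,0]
    - [0,0,0,0,0,0]
    - [0,0,0,0,0,0]
    - [0,0,0,0,0,0]
    - [0,0,0,0,0,0]
    - [0,0,0,0,0,0]
  hand: 3.3

```text
time_s: 19.47
ee_pos: [0.4192, -0.3521, 0.0777]
eef_rot: [[-0.966, 0.258, -0.0], [0.258, 0.966, 0.0], [0.0, 0.0, -1.0]]
wrist_force: [0.4, 0.7, 2.0]
grip_width: 0.0413
finger_force: 15.0
```

>>> drive_tool:
  steps:
    - [0,0,-0.5,0,0,0]
    - [0,0,-1.5,0,0,0]
    - [0,0,-2.5,0,0,0]
    - [0,0,-2.5,0,0,0]
    - [0,0,-2.5,0,0,0]
    - [0,0,-2,0,0,0]
    - [0,0,-1,0,0,0]
    - [0,0,0,0,0,0]

```text
time_s: 20.13
ee_pos: [0.4199, -0.3527, 0.2046]
eef_rot: [[-0.966, 0.258, 0.003], [0.258, 0.966, -0.001], [-0.003, -0.0, -1.0]]
wrist_force: [1.2, 0.1, -2.3]
grip_width: 0.0414
finger_force: 15.0
```

```bash
python3 -c "
from h import *
print(delta(.6648,-.1132,.0))"
```

```text
[-17.42  29.47  20.5 ]
```

>>> drive_tool:
  steps:
    - [-0.5,0.8,0,0,0,0]
    - [-1,1.7,0,0,0,0]
    - [-1.6,2.7,0,0,0,0]
    - [-1.6,2.7,0,0,0,0]
    - [-1.6,2.7,0,0,0,0]
    - [-1.6,2.7,0,0,0,0]
    - [-1.6,2.7,0,0,0,0]
    - [-1.6,2.7,0,0,0,0]
    - [-1.6,2.7,0,0,0,0]
    - [-1.6,2.7,0,0,0,0]
    - [-1.6,2.7,0,0,0,0]
    - [-1,1.7,0,0,0,0]

```text
time_s: 21.13
ee_pos: [0.6573, -0.116, 0.1999]
eef_rot: [[-0.967, 0.255, -0.003], [0.255, 0.967, 0.001], [0.003, 0.0, -1.0]]
wrist_force: [-1.4, 0.5, -2.5]
grip_width: 0.0415
finger_force: 15.0
```

>>> drive_tool:
  steps:
    - [-0.5,0.9,0,0,0,0]
    - [0,0,0,0,0,0]
    - [0,0,0,0,0,0]

```text
time_s: 21.38
ee_pos: [0.6621, -0.1134, 0.2013]
eef_rot: [[-0.966, 0.258, -0.002], [0.258, 0.966, -0.001], [0.002, -0.001, -1.0]]
wrist_force: [-1.0, -0.6, -1.7]
grip_width: 0.0414
finger_force: 15.0
```

```bash
python3 -c "
from h import *
p,d,P=look('wrist')
print(ring(P,p,(.6648,-.1132)))
print(delta(.6648,-.1132,.0857),robot.state()['ee_pos'])"
```

```text
(np.int64(617), array([ 0.6649, -0.1147,  0.0324]))
[-0.27  0.2  11.62] [ 0.66186012 -0.11433778  0.20191685]
```

>>> drive_tool:
  steps:
    - [-0.2,0.05,1,0,0,0]
    - [0,0,2,0,0,0]
    - [0,0,2,0,0,0]
    - [0,0,2,0,0,0]
    - [0,0,1.5,0,0,0]
    - [0,0,1,0,0,0]
    - [0,0,0.8,0,0,0]
    - [0,0,0.6,0,0,0]
    - [0,0,0.4,0,0,0]
    - [0,0,0,0,0,0]
    - [0,0,0,0,0,0]

```text
time_s: 22.35
ee_pos: [0.6654, -0.1131, 0.0901]
eef_rot: [[-0.966, 0.258, 0.001], [0.258, 0.966, -0.0], [-0.001, 0.0, -1.0]]
wrist_force: [0.1, -0.2, -2.1]
grip_width: 0.0417
finger_force: 15.0
```

>>> drive_tool:
  steps:
    - [0,0,0.15,0,0,0]
    - [0,0,0.15,0,0,0]
    - [0,0,0.1,0,0,0]
    - [0,0,0,0,0,0]
    - [0,0,0,0,0,0]

```text
time_s: 22.77
ee_pos: [0.6652, -0.113, 0.0858]
eef_rot: [[-0.966, 0.258, 0.0], [0.258, 0.966, -0.0], [-0.0, 0.0, -1.0]]
wrist_force: [-0.4, 0.4, -1.3]
grip_width: 0.0417
finger_force: 15.0
```

>>> drive_tool:
  steps:
    - [0,0,0.1,0,0,0]
    - [0,0,0,0,0,0]
    - [0,0,0,0,0,0]

```text
time_s: 23.02
ee_pos: [0.6659, -0.113, 0.0857]
eef_rot: [[-0.966, 0.258, 0.002], [0.258, 0.966, 0.0], [-0.002, 0.001, -1.0]]
wrist_force: [-1.4, 1.4, 9.1]
grip_width: 0.0413
finger_force: 15.0
```

Contact. Release and rise.

>>> drive_tool:
  steps:
    - [0,0,0,0,0,0]
    - [0,0,0,0,0,0]
    - [0,0,0,0,0,0]
    - [0,0,0,0,0,0]
    - [0,0,0,0,0,0]
    - [0,0,0,0,0,0]
    - [0,0,0,0,0,0]
    - [0,0,0,0,0,0]
    - [0,0,0,0,0,0]
  hand: 9.4

```text
time_s: 23.77
ee_pos: [0.6651, -0.113, 0.0847]
eef_rot: [[-0.966, 0.258, -0.0], [0.258, 0.966, -0.0], [0.0, -0.0, -1.0]]
wrist_force: [0.3, 0.2, -1.0]
grip_width: 0.0932
finger_force: 0.0
```

>>> drive_tool:
  steps:
    - [0,0,-1,0,0,0]
    - [0,0,-2,0,0,0]
    - [0,0,-3,0,0,0]
    - [0,0,-3,0,0,0]
    - [0,0,-3,0,0,0]
    - [0,0,-1.5,0,0,0]
    - [0,0,0,0,0,0]

```text
time_s: 24.35
ee_pos: [0.6668, -0.1137, 0.2246]
eef_rot: [[-0.966, 0.258, 0.006], [0.258, 0.966, -0.0], [-0.006, 0.001, -1.0]]
wrist_force: [-0.3, 0.2, -0.4]
grip_width: 0.0941
finger_force: 0.0
```

>>> drive_tool:
  steps:
    - [2,0,0,0,0,0]
    - [3,0,0,0,0,0]
    - [3,0,0,0,0,0]
    - [3,0,0,0,0,0]
    - [2,0,0,0,0,0]
    - [0,0,0,0,0,0]
    - [0,0,0,0,0,0]
    - [0,0,0,0,0,0]

```text
time_s: 25.02
ee_pos: [0.5401, -0.0794, 0.2199]
eef_rot: [[-0.966, 0.258, 0.001], [0.258, 0.966, 0.0], [-0.001, 0.0, -1.0]]
wrist_force: [-0.9, 0.3, 0.2]
grip_width: 0.0939
finger_force: 0.0
```

Run:
```python
from h import *
p,d,P=look('top'); Z=P[...,2]; cv2.imwrite('pics/end.png',p)
for n,c,h in [('tall',(.6648,-.1135),.12),('mid',(.6466,.1335),.096),('low',(.656,.01),.08),('mugm',(.4391,.1808),.088),('mugl',(.4511,-.1884),.072)]:
    m=(abs(Z-h)<.009)&(np.hypot(P[...,0]-c[0],P[...,1]-c[1])<.04)
    if m.sum()>9: x=circ(P[m]);print(n,m.sum(),x.round(4),P[m][:,2].mean().round(4),'off',np.hypot(*(x[:2]-c)).round(4))
```

```text
mid 138 [0.6488 0.1325 0.0253] 0.0958 off 0.0024
low 94 [0.6568 0.0094 0.0311] 0.0792 off 0.001
mugm 127 [0.4392 0.1807 0.0252] 0.0879 off 0.0001
```

View pics/end.png

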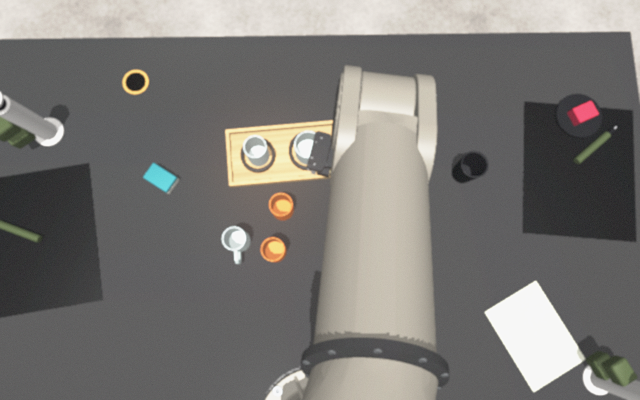

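The arm hides the small ring in the top view, so I'll use the other cameras for the tall glass.

Run:
```python
from h import *
for n in ['wrist','scene']:
    p,d,P=look(n); Z=P[...,2]; cv2.imwrite(f'pics/end_{n}.png',p)
    for k,c,h in [('tall',(.6648,-.1135),.12),('mugl',(.4511,-.1884),.072)]:
        m=(abs(Z-h)<.006)&(np.hypot(P[...,0]-c[0],P[...,1]-c[1])<.04)
        if m.sum()>9: x=circ(P[m]);print(n,k,m.sum(),x.round(4),P[m][:,2].mean().round(4),'off',np.hypot(*(x[:2]-c)).round(4))
```

```text
wrist tall 350 [ 0.6639 -0.1123  0.0191] 0.1182 off 0.0015
wrist mugl 624 [ 0.4497 -0.1878  0.0311] 0.0709 off 0.0015
scene tall 100 [ 0.6673 -0.1122  0.0192] 0.1188 off 0.0028
scene mugl 134 [ 0.4528 -0.1881  0.0313] 0.0704 off 0.0017
```

View pics/end_scene.png

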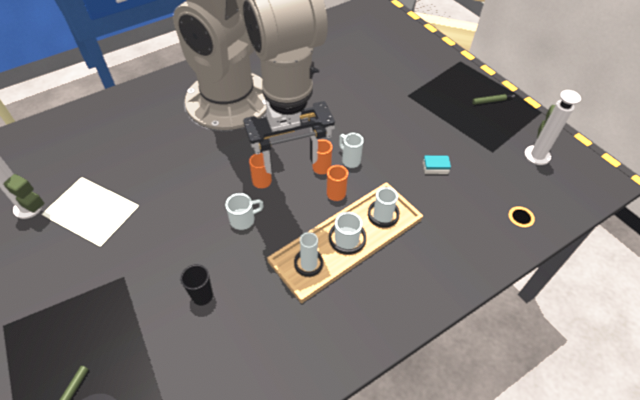

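All three glasses stand upright in their rings, at (308,252), (347,232) and (385,205). The mugs, pot and block haven't moved.

```bash
python3 -c "
from rig import robot
print(robot.close_job())"
```

```text
the job is handed in; nothing more can be done
None
```

I packed all three tumblers upright in their matching rings, each within about 3 mm of centre by camera, left the mugs, pot and block in place, and handed the job in after about 25 s; no verdict was shown.

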